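# Empty the gate tray into the crate

### The job

Empty the tipping tray of its three wooden blanks into the plywood crate: first lower the tray's end gate fully while the tray lies level, then lift the end of the tray that has the handle bar so that the blanks slide out through the open gate into the crate by themselves, without the gripper touching them. Finally set the tray back down level on its stand with the gate left down, and leave everything else on the bench where it is.

Things in the scene. Friction and masses are not known exactly. Their poses are not given: they have to be found in the camera images.
- station: fixed stand of the tipping tray: plywood base 200 x 200 x 16 mm with four grey legs; origin at the centre of its underside. Its +y axis points from the tray's handle end to the gate end, the way the tray dumps; its x axis runs across the tray. The aluminium tray, 180 mm wide (x) and 180 mm long (y), lies level on the stand, right above the base: underside 100 mm and inner floor 106 mm above the bench, 5 mm walls whose rim is 156 mm above the bench. The gate closes its +y end.
- pan (a joint): tilt of the tray about its pivot, rad: 0 = lying level on the stand, grows as the handle end is lifted, stop at 1.0. The tray weighs about 0.6 kg and falls back slowly of itself if let go. The blanks usually begin to slide between 0.4 and 0.7 rad.
- pan_pivot (a point): point on the tray's tilt axis: at the gate end, at the middle of the width, on the tray's underside, 100 mm above the bench. The axis runs along the station's x.
- pan_bar (a point): middle of the tray's handle: a round dark steel bar 14 mm thick, 126 mm long, along the station's x, held 50 mm outside the handle-end wall by two arms at 55 mm either side of the middle. With the tray level it is 140 mm above the bench; it lies 230 mm horizontally and 40 mm vertically from pan_pivot.
- flap (a joint): opening of the end gate about its bottom edge, rad: 0 = upright and shut, about 1.57 = lying outward, level with the tray floor, stop at 1.65. A stiff hinge: about 0.06 N m of friction, it stays where it is left. It may start slightly ajar.
- flap_pivot (a point): point on the gate's hinge axis, at the middle of the width: the end edge of the tray's inner floor, 106 mm above the bench when level. The axis runs along the station's x.
- flap_tab (a point): point on the gate's pull tab, 73 mm from the hinge axis and 3 mm outside the gate's inner face. The gate is an aluminium plate 180 x 50 x 6 mm; the tab stands up from the middle of its free edge, 24 mm wide (along the station's x), 6 mm thick, from 50 to 86 mm from the hinge axis, so 30 mm above the rim when shut.
- crate: fixed open plywood box on the bench, 200 x 240 x 70 mm (x, y, z) outside, walls and floor 8 mm, parallel to the station, its near wall just under the gate end of the tray and its middle within 10 mm of the middle of the tray width; origin at the centre of its underside. The lowered gate reaches over it.
- blank1: one of three alike beech blanks, 36 x 80 x 28 mm (x, y, z), 40 to 80 g, lying flat and side by side in the tray, towards its handle end, when the work starts. Origin: centre of the underside.
- blank2: one of three alike beech blanks, 36 x 80 x 28 mm (x, y, z), 40 to 80 g, lying flat and side by side in the tray, towards its handle end, when the work starts. Origin: centre of the underside.
- blank3: one of three alike beech blanks, 36 x 80 x 28 mm (x, y, z), 40 to 80 g, lying flat and side by side in the tray, towards its handle end, when the work starts. Origin: centre of the underside.
- try_square: bystander: joiner's square, dark wood stock 130 mm and steel blade, lying beside the tray. Origin under the stock's middle.
- offcut: bystander: beech offcut 50 x 150 x 45 mm lying beside the crate. Origin: centre of the underside.
- chisel: bystander: chisel 260 mm long with wooden handle, 28 mm high, lying beside the crate. Origin under the ferrule.
- mallet: bystander: round wooden mallet standing on its head, 250 mm tall, head 96 mm across. Origin: centre of the underside.
- plane: bystander: hand plane 240 x 60 mm, about 105 mm tall. Origin: centre of the sole.
- glue: bystander: white glue bottle 64 mm across, 170 mm tall. Origin: centre of the underside.
- pencil_tin: bystander: tin 76 mm across with pencils, 170 mm tall in all. Origin: centre of the underside.
Mind the look-alikes: they are no part of the job. What is shaped like the blank3 but yellow is not meant. Leave any red look-alike of the blank1 alone.

How it is judged:
By the outcome, as a careful person would: the job done as asked, in the order asked, and still so for the second after the job is handed in, with the robot touching nothing.
It also fails if it takes over 58 s, if anything falls off the work surface, if the arm or the gripper's body presses on something with over 40 N, if the wrist force passes 120 N, or if a joint passes its speed limit or range.

### The arm

A 6-joint arm with a two-finger parallel gripper is mounted at the origin on the work surface. World frame = base frame: x ahead of the robot, y to its left, z up, the work surface at z = 0. Lengths are in m, angles in rad, forces in N, time in s.
With the tool pointing down it reaches from about 0.35 to 0.975 m from the base axis. Payload 4.9 kg.
Tool frame: the origin (TCP) lies midway between the tips of the shut fingers; the grasp point (between the pads) lies 19 mm behind it; z points along the fingers, y is the line along which they close (so a half turn about z gives the same grasp; the last joint's range is limited). The gripper opens to 85 mm and grips with 20 to 120 N. Pads are 22 mm wide; open, the fingers measure 114 mm over their backs; the gripper's body (76 mm by 85 mm) begins 54 mm behind the grasp point. The pads swing forward as they close: fully open they stand 13 mm farther back than shut.
Start: joints at [1.074, 0.053, 1.613, -0, 1.476, -0.119], TCP at [0.231, 0.581, 0.231] pointing down, gripper open.
Joint ranges: [-3.01, 3.01], [-1.01, 2.22], [0.06, 2.58], [-1.02, 4.17], [0.09, 2.62], [-3.14, 3.14]. Speed limits (rad/s): [2.57, 2.57, 3.14, 3.14, 3.14, 3.14].

### API

Orientations are given as a rotation vector (axis times angle).
In Python, from station import ctrl, optics, job gives the robot as it stands.
- The arm moves only by the shell command python3 -m jog 'ROWS' [OPENING] [FORCE]. ROWS is JSON, a list of rows, each a list of 2 entries, a list of its own where there are three numbers: the shift along the tool's x, y, z in m, then the turn, a rotation vector about the tool's x, y, z in rad. A call has 1 to 5 rows; each row is the pose to reach, as a shift and turn from the pose commanded when the call began, along the tool's axes at that moment; what a row does not reach only later rows make up. A row lasts 1/10 s, in which the tool goes at most 50 mm and 8.59 degrees, less where a joint would pass 70% of its speed; a pose out of reach is approached as far as the arm can. A call with a gripper value outside its range is refused whole. OPENING is the opening, from 0 (shut) to 1 (fully open), set as the call begins (- or left out, the last holds). The fingers move at their own pace and stop on an object; FORCE is the grip in N (left out, the last holds). Time passes only in rows, so rows that repeat a pose let the fingers close. It gives the time, the measured TCP pose, the force, the opening and the grip force at its end, in the units of the state.
- ctrl.get_obs(): the state, without advancing time (a new reading comes with each control period).
- optics.get_image(name): name is "side" or "top"; returns a dict with "image" (400x640x3 uint8, blue, green, red), "fx", "fy", "cx", "cy" (pixels), "rvec" (rotation vector, rad) and "tvec" (3), from world to camera coordinates, as OpenCV has them. Camera axes: x right, y down, z forward; pixel columns grow to the right and rows downward; lengths in m; the calibration is good to about 2 mm. A picture is of the moment at which its call begins. There is no depth.
- job.finish_job(): hands the job in; it is judged then, once.
The state is a dict: "t": time; "q": joint angles; "dq": joint speeds; "effort": joint torques, N m; "tool_pos": TCP position; "tool_rot": TCP orientation; "contact_force": force on the tool from outside, world axes, zero at the start; "wrist_torque": the same for the moment, N m; "opening": finger opening in m; "grip_force": force on a finger pad.
Only numpy, scipy, OpenCV 4.12 (cv2) and the standard library are available. Lean on these libraries where they do the work, as an engineer would, in place of code of your own. Each camera call takes 0.05 s, during which the arm holds its last target. There are 200 camera calls.

## Working session

There is one attempt and no reset: what is moved stays moved. The work goes in short steps, Python scripts to look and compute and a shell command to move; the robot and the scene stay as the last step left them, time stands still between calls to the robot, and variables do not carry over. Pictures are saved under pics/ and viewed, at most 10 in all, crops included, and the job is handed in when it is done.

```bash
ls; mkdir -p pics
python3 - <<'E'
from station import ctrl, optics
import cv2
o=ctrl.get_obs(); print(o)
for n in("side","top"):
    d=optics.get_image(n); cv2.imwrite(f"pics/{n}0.png",d["image"]); print(n,{k:v for k,v in d.items() if k!="image"})
E
```

```text
pics
{'t': 0.0, 'q': array([ 1.07398196e+00,  5.33576629e-02,  1.61427707e+00, -3.19812761e-06,
        1.47596900e+00, -1.18996960e-01]), 'dq': array([-0.00086495,  0.00161791,  0.00039694,  0.00043122,  0.00035296,
        0.00087216]), 'effort': array([-5.91142343e-04, -3.93694675e+01, -3.70169413e+01, -2.18450882e-04,
        7.23719801e-03, -6.92221278e-06]), 'tool_pos': array([0.23026511, 0.58038286, 0.23007261]), 'tool_rot': array([-5.89836023e-01, -3.08510595e+00,  3.01137404e-03]), 'contact_force': array([ 0.49677224, -0.53634539,  0.35126006]), 'wrist_torque': array([ 0.00469515,  0.04912311, -0.07928612]), 'grip_force': 0.0, 'opening': 0.08555799836572049}
side {'fx': 426.6737784247289, 'fy': 426.6737784247289, 'cx': 320.9527362451479, 'cy': 193.33459695944615, 'rvec': array([ 2.14575729, -0.38138088,  0.16803279]), 'tvec': array([-0.52333936,  0.23164952,  1.17000441])}
top {'fx': 383.42412585603114, 'fy': 383.42412585603114, 'cx': 315.3682232287227, 'cy': 192.46173159394195, 'rvec': array([ 2.17981287, -2.15861329,  0.09169415]), 'tvec': array([0.00836788, 0.5674725 , 1.40533203])}
```

View pics/side0.png

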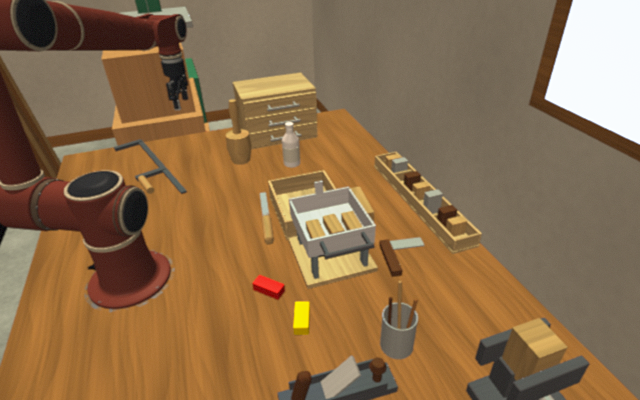

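View pics/top0.png

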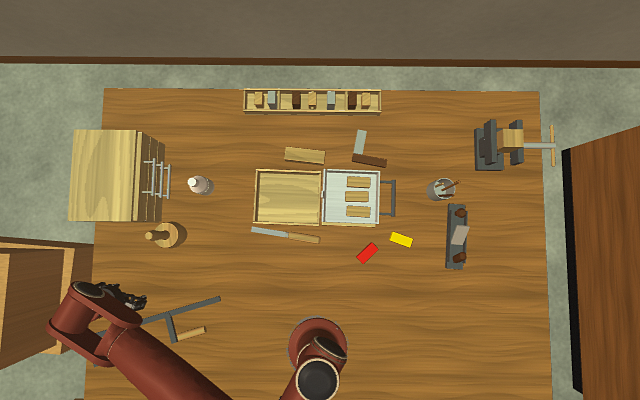

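The top view shows the tray at about (352,197), its bar at (393,197) and the crate at (287,197). The three beech blanks are in the tray at (357,182), (357,197) and (357,211). The look-alikes are on the bench, red at (367,253) and yellow at (401,240), so only the three in the tray count. Next I'll enlarge both views.

Run:
```python
import cv2,numpy as np
a=cv2.imread("pics/top0.png")[150:250,240:420]; b=cv2.imread("pics/side0.png")[160:290,250:400]
a=cv2.resize(a,None,fx=4,fy=4,interpolation=cv2.INTER_CUBIC);b=cv2.resize(b,None,fx=4,fy=4,interpolation=cv2.INTER_CUBIC)
cv2.imwrite("pics/top0c.png",a);cv2.imwrite("pics/side0c.png",b)
```

```text
(no output)
```

View pics/top0c.png

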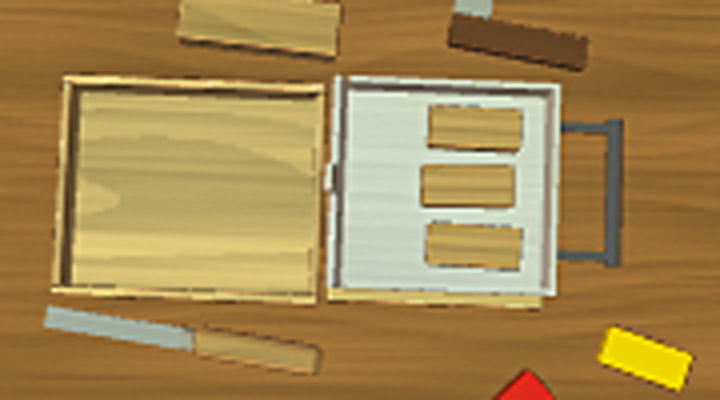

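View pics/side0c.png

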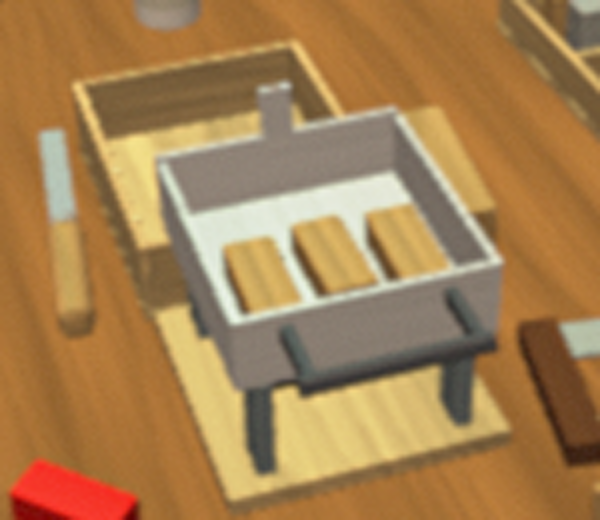

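The enlarged crops confirm the blanks, the bar ends at (616,121) and (613,265), and the tab at (330,177) in the top crop. I'll fit the station pose to points from both views.

```bash
cat > h.py <<'E'
import numpy as np,cv2
from station import ctrl,optics
from scipy.optimize import least_squares
from scipy.spatial.transform import Rotation as R
C={n:optics.get_image(n) for n in("side","top")}
def proj(n,P):
    d=C[n];K=np.array([[d["fx"],0,d["cx"]],[0,d["fy"],d["cy"]],[0,0,1]])
    return cv2.projectPoints(np.array(P,float).reshape(-1,1,3),d["rvec"],d["tvec"],K,None)[0].reshape(-1,2)
def tool():
    o=ctrl.get_obs();return o["tool_pos"],R.from_rotvec(o["tool_rot"])
E
python3 - <<'E'
from h import *
S=[(-.063,-.14,.14),(.063,-.14,.14),(.09,-.09,.156),(-.09,-.09,.156)]
top=np.array([(613,265),(616,121),(559,85),(555,295),(330,177)])/4+[240,150]-.375
side=np.array([(302,380),(493,342),(499,262),(237,322),(274,87)])/4+[250,160]-.375
def tab(f):return [0,.09+.086*np.sin(f)+.003*np.cos(f),.106+.086*np.cos(f)]
def pts(p):
    c,s=np.cos(p[2]),np.sin(p[2]);A=np.array(S+[tab(p[3])])
    return np.c_[p[0]+c*A[:,0]-s*A[:,1],p[1]+s*A[:,0]+c*A[:,1],A[:,2]]
f=lambda p:np.r_[(proj("top",pts(p))-top).ravel(),(proj("side",pts(p))-side).ravel()]
r=least_squares(f,[.55,-.1,0,0.05]);print(r.x);print(f(r.x).reshape(-1,2).round(1));print(pts(r.x).round(3))
p,q=tool();print(q.as_matrix().round(3))
E
```

```text
[ 0.54549571 -0.11290279 -0.02505799  0.11291298]
[[-0.3 -0. ]
 [-0.5 -0.6]
 [ 0.1 -0.6]
 [ 0.1 -0.2]
 [ 0.1 -0.2]
 [-0.6  1.5]
 [ 0.2 -0.8]
 [ 0.8 -0.2]
 [-1.4  0.4]
 [ 0.1 -0.2]]
[[ 0.479 -0.251  0.14 ]
 [ 0.605 -0.254  0.14 ]
 [ 0.633 -0.205  0.156]
 [ 0.453 -0.201  0.156]
 [ 0.548 -0.01   0.191]]
[[-0.929  0.369 -0.001]
 [ 0.369  0.929 -0.001]
 [ 0.    -0.001 -1.   ]]
```

```bash
python3 -m jog '[[[-0.03,-0.045,-0.006],[0,0,-0.07]],[[-0.06,-0.09,-0.012],[0,0,-0.14]],[[-0.09,-0.13,-0.02],[0,0,-0.21]],[[-0.12,-0.17,-0.025],[0,0,-0.28]],[[-0.145,-0.2,-0.03],[0,0,-0.354]]]' 0 40
python3 -m jog '[[[0,0,0],[0,0,0]],[[0,0,0],[0,0,0]]]'
python3 -c "
from h import *
p,q=tool();print(p,q.as_matrix().round(3));print(q.inv().apply(np.array([.547,-.058,.25])-p))"
```

```text
t: 0.7
tool_pos: [0.2913, 0.3397, 0.2612]
tool_rot: [0.031, 3.141, -0.0]
contact_force: [1.8, -0.2, -0.2]
opening: 0.0122
grip_force: 0.0
t: 0.9
tool_pos: [0.292, 0.3409, 0.2616]
tool_rot: [0.042, 3.141, 0.002]
contact_force: [0.4, 0.6, 0.2]
opening: -0.0001
grip_force: 0.0
[0.2912643  0.34197322 0.2610862 ] [[-1.     0.023 -0.   ]
 [ 0.023  1.     0.   ]
 [ 0.     0.    -1.   ]]
[-0.26506752 -0.39385522  0.01093163]
```

```bash
python3 -m jog '[[[-0.025,-0.038,0],[0,0,0]],[[-0.05,-0.076,0],[0,0,0]],[[-0.075,-0.114,0],[0,0,0]],[[-0.1,-0.15,0],[0,0,0]],[[-0.125,-0.186,0],[0,0,0]]]'
python3 -m jog '[[[-0.028,-0.041,0],[0,0,0]],[[-0.056,-0.082,0],[0,0,0]],[[-0.084,-0.125,0],[0,0,0]],[[-0.112,-0.167,0],[0,0,0]],[[-0.14,-0.208,0],[0,0,0]]]'
python3 -m jog '[[[0,0,0],[0,0,0]],[[0,0,0.03],[0,0,0]],[[0,0,0.06],[0,0,0]],[[0,0,0.088],[0,0,0]],[[0,0,0.088],[0,0,0]]]'
python3 - <<'E'
from h import *
p,q=tool();print(p,q.inv().apply(np.array([.547,-.058,.172])-p))
a=C["side"]["image"][120:260,250:400];cv2.imwrite("pics/s1.png",cv2.resize(a,None,fx=4,fy=4,interpolation=cv2.INTER_CUBIC))
E
```

```text
t: 1.5
tool_pos: [0.4127, 0.1524, 0.261]
tool_rot: [-0.033, -3.141, -0.0]
contact_force: [-0.5, 0.6, 0.8]
opening: 0.0001
grip_force: 0.0
t: 2.0
tool_pos: [0.5477, -0.0579, 0.2605]
tool_rot: [-0.034, -3.14, -0.001]
contact_force: [0.5, 0.6, -0.3]
opening: 0.0001
grip_force: 0.0
t: 2.5
tool_pos: [0.5434, -0.055, 0.1676]
tool_rot: [-0.034, -3.131, -0.004]
contact_force: [-1.2, -0.2, -0.5]
opening: 0.0001
grip_force: 0.0
[ 0.54628307 -0.05612483  0.17292158] [-0.00075933 -0.00185952  0.00091934]
```

View pics/s1.png

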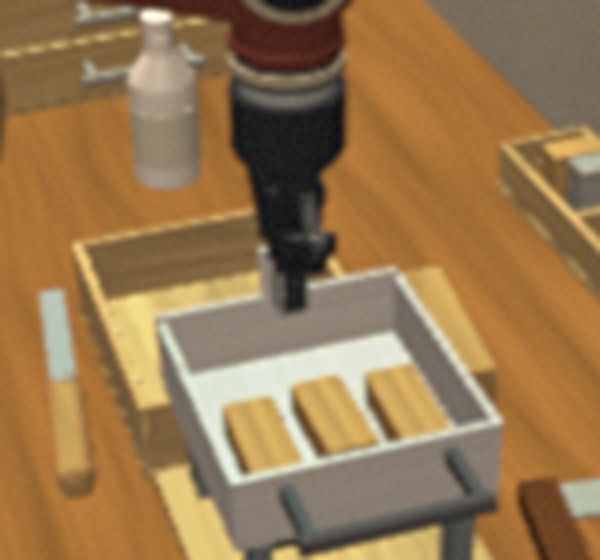

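The fingertip at (293,300) stands just inside the tab at (270,275), above the rim. Now I push the gate open along its arc.

```bash
python3 -m jog '[[[0,0.012,0],[0,0,0]],[[0,0.022,0],[0,0,0]],[[0,0.03,0],[0,0,0]],[[0,0.04,0.001],[0,0,0]],[[0,0.048,0.003],[0,0,0]]]'
python3 -m jog '[[[0,0.01,0.005],[0,0,0]],[[0,0.018,0.011],[0,0,0]],[[0,0.025,0.018],[0,0,0]],[[0,0.031,0.026],[0,0,0]],[[0,0.036,0.034],[0,0,0]]]'
python3 -m jog '[[[0,0.003,0.007],[0,0,0]],[[0,0.005,0.015],[0,0,0]],[[0,0.006,0.023],[0,0,0]],[[0,0.006,0.029],[0,0,0]],[[0,0.006,0.031],[0,0,0]]]'
python3 -m jog '[[[0,0,0.003],[0,0,0]],[[0,0,0.005],[0,0,0]],[[0,0,0.005],[0,0,0]]]'
```

```text
t: 3.1
tool_pos: [0.5479, -0.0086, 0.171]
tool_rot: [0.037, 3.14, -0.001]
contact_force: [0.6, -1.2, 0.7]
opening: -0.0001
grip_force: 0.3
t: 3.6
tool_pos: [0.5481, 0.0271, 0.1353]
tool_rot: [-0.037, -3.141, -0.0]
contact_force: [0.0, -0.6, 0.5]
opening: -0.0002
grip_force: 0.3
t: 4.1
tool_pos: [0.5479, 0.0324, 0.1042]
tool_rot: [-0.038, -3.14, -0.0]
contact_force: [-1.1, 0.3, 1.0]
opening: 0.0
grip_force: 0.3
t: 4.4
tool_pos: [0.5486, 0.0322, 0.1018]
tool_rot: [-0.038, -3.141, 0.001]
contact_force: [-4.6, 0.5, 7.0]
opening: 0.0001
grip_force: 3.7
```

Reaction of 7 N at tip z 0.102 means the gate is on its stop, about 1.64 rad. Now I retreat and go over the bar.

```bash
python3 -m jog '[[[0,0,-0.03],[0,0,0]],[[0,0,-0.07],[0,0,0]],[[0,0,-0.12],[0,0,0]],[[0,-0.04,-0.13],[0,0,0]],[[0,-0.09,-0.13],[0,0,0]]]' 0.5
python3 -m jog '[[[0,-0.04,0],[0,0,0]],[[0,-0.08,0],[0,0,0]],[[0,-0.12,0],[0,0,0]],[[0,-0.16,0],[0,0,0]],[[0,-0.19,0],[0,0,0]]]'
python3 -m jog '[[[0,0,0],[0,0,0]],[[0,0,0],[0,0,0]]]'
python3 - <<'E'
from h import *
p,q=tool();print(p,q.inv().apply(np.array([.542,-.2525,.119])-p), ctrl.get_obs()["opening"])
i=np.vstack([cv2.resize(C[n]["image"][s],(600,300),interpolation=cv2.INTER_CUBIC) for n,s in(("side",np.s_[150:270,210:450]),("top",np.s_[130:250,230:470]))]);cv2.imwrite("pics/s2.png",i)
E
```

```text
t: 4.9
tool_pos: [0.5484, -0.0577, 0.2351]
tool_rot: [0.031, 3.133, -0.003]
contact_force: [0.7, 0.1, -0.1]
opening: 0.0424
grip_force: 0.0
t: 5.4
tool_pos: [0.5414, -0.25, 0.2305]
tool_rot: [0.04, 3.141, -0.001]
contact_force: [0.7, -0.1, 0.8]
opening: 0.0429
grip_force: 0.0
t: 5.6
tool_pos: [0.5416, -0.2479, 0.2302]
tool_rot: [-0.04, -3.141, -0.001]
contact_force: [0.6, 0.5, 1.1]
opening: 0.0424
grip_force: 0.0
[ 0.54185401 -0.24661412  0.23026425] [-0.00028254 -0.00591361  0.11126252] 0.04231636840398282
```

View pics/s2.png

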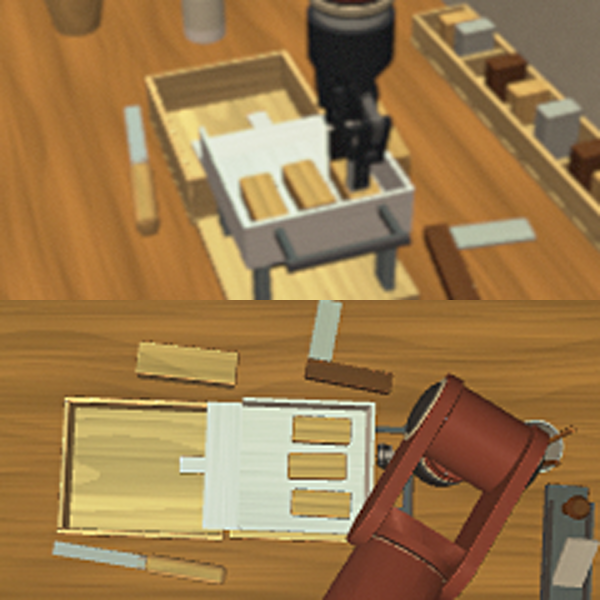

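The gate lies flat outward with its tab over the crate at (190,465) in the lower half. The blanks haven't moved. Next I descend on the bar and close.

```bash
python3 -m jog '[[[0,-0.005,0.02],[0,0,0]],[[0,-0.005,0.045],[0,0,0]],[[0,-0.005,0.07],[0,0,0]],[[0,-0.005,0.09],[0,0,0]],[[0,-0.005,0.11],[0,0,0]]]' 
python3 -m jog '[[[0,0,0],[0,0,0]],[[0,0,0],[0,0,0]],[[0,0,0],[0,0,0]],[[0,0,0],[0,0,0]]]' 0 40
python3 -c "
from h import *
p,q=tool();print(p,q.as_matrix().round(3),ctrl.get_obs()['q'].round(2))
print(proj('side',p),proj('top',p))"
```

```text
t: 6.2
tool_pos: [0.5418, -0.2508, 0.1194]
tool_rot: [-0.034, -3.141, -0.0]
contact_force: [0.7, -0.3, -0.3]
opening: 0.0429
grip_force: 0.0
t: 6.6
tool_pos: [0.5414, -0.2532, 0.1214]
tool_rot: [-0.037, -3.141, 0.004]
contact_force: [-4.0, -3.7, -2.2]
opening: 0.0128
grip_force: 39.0
[ 0.54137416 -0.25321941  0.12132118] [[-1.     0.024 -0.001]
 [ 0.024  1.    -0.002]
 [ 0.001 -0.002 -1.   ]] [-0.56  0.08  1.77 -0.    1.29 -2.11]
[[348.89686745 256.01812453]] [[391.91029443 198.07812893]]
```

```bash
python3 -m jog '[[[0,0.002,-0.011],[0,0,0]],[[0,0.005,-0.023],[0,0,0]],[[0,0.009,-0.034],[0,0,0]],[[0,0.0125,-0.045],[0,0,0]],[[0,0.017,-0.056],[0,0,0]]]' 
python3 -m jog '[[[0,0.005,-0.0105],[0,0,0]],[[0,0.011,-0.021],[0,0,0]],[[0,0.017,-0.031],[0,0,0]],[[0,0.023,-0.04],[0,0,0]],[[0,0.03,-0.05],[0,0,0]]]'
python3 -m jog '[[[0,0,0],[0,0,0]],[[0,0,0],[0,0,0]]]'
cat > st.py <<'E'
from h import *
import sys
p,q=tool();o=ctrl.get_obs();print(p,o["contact_force"].round(1),o["wrist_torque"].round(2),o["opening"].round(4))
i=np.vstack([cv2.resize(C[n]["image"][s],(600,300),interpolation=cv2.INTER_CUBIC) for n,s in(("side",np.s_[150:270,210:450]),("top",np.s_[130:250,230:470]))]);cv2.imwrite(f"pics/{sys.argv[1]}.png",i)
E
python3 st.py s3
```

```text
t: 7.2
tool_pos: [0.5418, -0.236, 0.1779]
tool_rot: [-0.037, -3.141, 0.004]
contact_force: [-3.1, -4.4, -3.2]
opening: 0.0124
grip_force: 38.9
t: 7.7
tool_pos: [0.5427, -0.2061, 0.2284]
tool_rot: [0.038, 3.141, -0.005]
contact_force: [-1.6, -4.7, -1.2]
opening: 0.0124
grip_force: 39.0
t: 7.9
tool_pos: [0.5427, -0.2059, 0.2288]
tool_rot: [0.037, 3.14, -0.005]
contact_force: [-4.3, -5.4, -0.4]
opening: 0.0124
grip_force: 39.6Traceback (most recent call last):
  File "st.py", line 3, in <module>
    p,q=tool();o=ctrl.get_obs();print(p,o["contact_force"].round(1),o["wrist_torque"].round(2),o["opening"].round(4))
                                                                                               ^^^^^^^^^^^^^^^^^^
AttributeError: 'float' object has no attribute 'round'
```

```bash
sed -i 's/o\["opening"\].round(4)/o["opening"]/' st.py
python3 -m jog '[[[0,0.0075,-0.009],[0,0,0]],[[0,0.0155,-0.0175],[0,0,0]],[[0,0.024,-0.0255],[0,0,0]],[[0,0.0325,-0.0335],[0,0,0]],[[0,0.0325,-0.0335],[0,0,0]]]' 
python3 -m jog '[[[0,0,0],[0,0,0]],[[0,0,0],[0,0,0]],[[0,0,0],[0,0,0]],[[0,0,0],[0,0,0]],[[0,0,0],[0,0,0]]]'
python3 -m jog '[[[0,0.009,-0.007],[0,0,0]],[[0,0.0185,-0.014],[0,0,0]],[[0,0.028,-0.02],[0,0,0]],[[0,0.038,-0.026],[0,0,0]],[[0,0.038,-0.026],[0,0,0]]]'
python3 -m jog '[[[0,0,0],[0,0,0]],[[0,0,0],[0,0,0]],[[0,0,0],[0,0,0]],[[0,0,0],[0,0,0]],[[0,0,0],[0,0,0]]]'
python3 st.py s3
```

```text
t: 8.5
tool_pos: [0.5437, -0.173, 0.2636]
tool_rot: [0.036, 3.139, -0.005]
contact_force: [-4.2, -4.3, 1.1]
opening: 0.0124
grip_force: 39.8
t: 9.0
tool_pos: [0.5437, -0.1739, 0.2628]
tool_rot: [0.038, 3.139, -0.006]
contact_force: [-3.6, -4.4, 1.8]
opening: 0.0121
grip_force: 39.9
t: 9.5
tool_pos: [0.5448, -0.135, 0.2907]
tool_rot: [0.036, 3.137, -0.006]
contact_force: [-4.9, -5.1, 5.5]
opening: 0.0127
grip_force: 39.6
t: 10.0
tool_pos: [0.5448, -0.1359, 0.2903]
tool_rot: [0.038, 3.137, -0.006]
contact_force: [-3.4, -5.2, 5.6]
opening: 0.0126
grip_force: 39.6
[ 0.54481975 -0.13590613  0.29030895] [-4.  -5.   5.9] [-0.87  0.72 -0.13] 0.012642807464011432
```

View pics/s3.png

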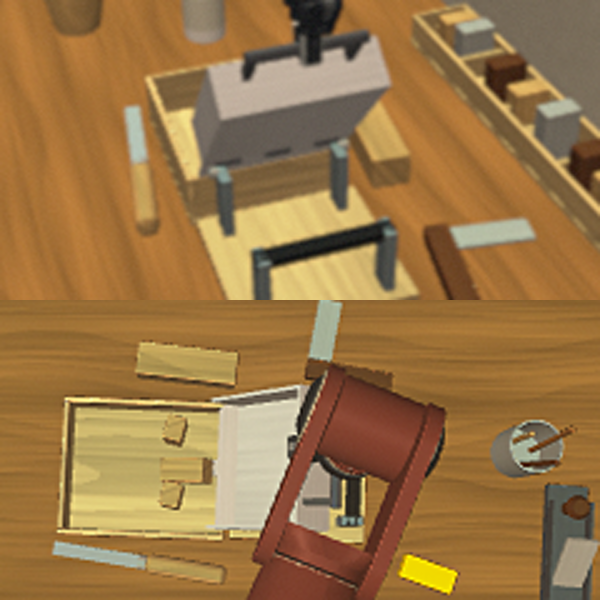

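All three blanks have left the tray and show at (175,430), (185,470) and (172,495). The middle one may be leaning on the gate tab. I'll raise the tray a little more, shake it gently and look closer.

```bash
python3 -m jog '[[[0,0.007,-0.0035],[0,0,0]],[[0,0.0145,-0.007],[0,0,0]],[[0,0.005,-0.0027],[0,0,0]],[[0,0.0145,-0.007],[0,0,0]],[[0,0.0145,-0.007],[0,0,0]]]' 
python3 -m jog '[[[0,-0.01,0.005],[0,0,0]],[[0,0,0],[0,0,0]],[[0,-0.01,0.005],[0,0,0]],[[0,0,0],[0,0,0]],[[0,0,0],[0,0,0]]]'
python3 - <<'E'
from h import *
i=cv2.resize(C["top"]["image"][160:230,250:330],None,fx=7,fy=7,interpolation=cv2.INTER_CUBIC);cv2.imwrite("pics/s4.png",i)
E
```

```text
t: 10.6
tool_pos: [0.5453, -0.1209, 0.2978]
tool_rot: [0.037, 3.137, -0.005]
contact_force: [-4.7, -4.5, 6.8]
opening: 0.0123
grip_force: 40.8
t: 11.1
tool_pos: [0.5453, -0.1209, 0.2978]
tool_rot: [0.037, 3.137, -0.005]
contact_force: [-4.7, -4.3, 7.8]
opening: 0.0126
grip_force: 41.0
```

View pics/s4.png

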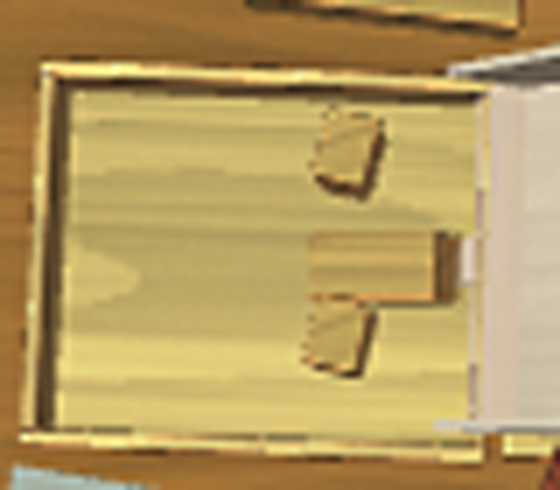

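The outer two blanks at (345,150) and (340,340) stand on end in the crate. The middle one leans with its upper end on the tab at (450,265). I'll lower slowly so the tab draws out, then check; if it stays on the gate I can tip again.

```bash
python3 -m jog '[[[0,-0.0085,0.004],[0,0,0]],[[0,-0.0147,0.0072],[0,0,0]],[[0,-0.0248,0.013],[0,0,0]],[[0,-0.0345,0.0194],[0,0,0]],[[0,-0.044,0.0262],[0,0,0]]]' 
python3 -m jog '[[[0,-0.009,0.0073],[0,0,0]],[[0,-0.018,0.015],[0,0,0]],[[0,-0.0262,0.0232],[0,0,0]],[[0,-0.034,0.0317],[0,0,0]],[[0,-0.0417,0.0407],[0,0,0]]]' 
python3 -m jog '[[[0,-0.007,0.0094],[0,0,0]],[[0,-0.0136,0.019],[0,0,0]],[[0,-0.0196,0.029],[0,0,0]],[[0,-0.0252,0.0392],[0,0,0]],[[0,-0.0303,0.0497],[0,0,0]]]' 
python3 -m jog '[[[0,-0.0045,0.0108],[0,0,0]],[[0,-0.0084,0.0218],[0,0,0]],[[0,-0.0119,0.0329],[0,0,0]],[[0,-0.0147,0.0443],[0,0,0]],[[0,-0.017,0.055],[0,0,0]]]' 
python3 -m jog '[[[0,0,0],[0,0,0]],[[0,0,0],[0,0,0]]]'
python3 st.py s5
```

```text
t: 11.7
tool_pos: [0.5441, -0.1649, 0.2703]
tool_rot: [0.037, 3.138, -0.002]
contact_force: [-3.9, -2.6, 4.9]
opening: 0.0123
grip_force: 41.8
t: 12.2
tool_pos: [0.5429, -0.2066, 0.2275]
tool_rot: [0.038, 3.14, -0.001]
contact_force: [-3.8, -2.8, 1.9]
opening: 0.0124
grip_force: 43.3
t: 12.7
tool_pos: [0.542, -0.2368, 0.176]
tool_rot: [0.038, 3.141, 0.0]
contact_force: [-3.8, -2.4, -0.1]
opening: 0.0127
grip_force: 44.8
t: 13.2
tool_pos: [0.5415, -0.2533, 0.1199]
tool_rot: [-0.037, -3.141, -0.001]
contact_force: [-3.0, -0.3, -0.8]
opening: 0.0124
grip_force: 46.4
t: 13.4
tool_pos: [0.5414, -0.2534, 0.12]
tool_rot: [-0.037, -3.141, 0.0]
contact_force: [-1.9, -2.4, -4.5]
opening: 0.012
grip_force: 46.6
[ 0.54144378 -0.25327175  0.1204802 ] [-2.4 -2.5 -4.6] [-0.78  0.31 -0.08] 0.01227835834961879
```

View pics/s5.png

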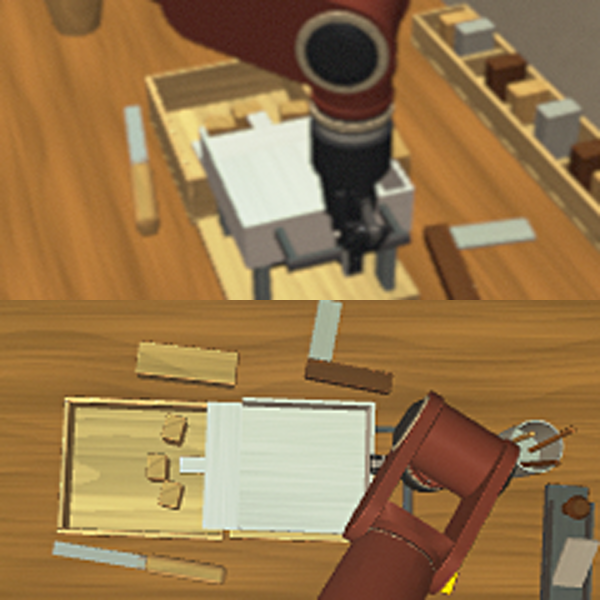

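The tray is level and empty with the gate down. All three blanks stand in the crate at (175,430), (157,467) and (172,495), and the middle one is clear of the tab. I'll release and withdraw.

```bash
python3 -m jog '[[[0,0,0],[0,0,0]],[[0,0,0],[0,0,0]],[[0,0,0],[0,0,0]],[[0,0,0],[0,0,0]]]' 0.5
python3 -m jog '[[[0,0,-0.01],[0,0,0]],[[0,0,-0.03],[0,0,0]],[[0,0,-0.06],[0,0,0]],[[0,0,-0.1],[0,0,0]],[[0,0,-0.14],[0,0,0]]]'
python3 -m jog '[[[0,0,0],[0,0,0]],[[0,-0.03,0],[0,0,0]],[[0,-0.03,0],[0,0,0]],[[0,-0.03,0],[0,0,0]],[[0,-0.03,0],[0,0,0]]]'
python3 -m jog '[[[0,0,0],[0,0,0]],[[0,0,0],[0,0,0]],[[0,0,0],[0,0,0]],[[0,0,0],[0,0,0]],[[0,0,0],[0,0,0]]]'
python3 st.py s6
```

```text
t: 13.9
tool_pos: [0.5422, -0.2533, 0.1219]
tool_rot: [0.037, 3.14, -0.0]
contact_force: [-0.2, -0.1, -0.0]
opening: 0.0431
grip_force: 0.0
t: 14.4
tool_pos: [0.5414, -0.2531, 0.2631]
tool_rot: [0.037, 3.141, 0.0]
contact_force: [0.2, -1.3, -0.4]
opening: 0.0426
grip_force: 0.0
t: 14.9
tool_pos: [0.5408, -0.2828, 0.2608]
tool_rot: [-0.037, -3.141, -0.001]
contact_force: [0.3, -0.0, 0.2]
opening: 0.0427
grip_force: 0.0
t: 15.4
tool_pos: [0.541, -0.2833, 0.2612]
tool_rot: [0.037, 3.141, 0.0]
contact_force: [-0.0, -1.4, 0.3]
opening: 0.0429
grip_force: 0.0
[ 0.54092691 -0.28335506  0.26120011] [ 0.1  0.2 -0.1] [ 0.03 -0.   -0.02] 0.04252939082679789
```

View pics/s6.png

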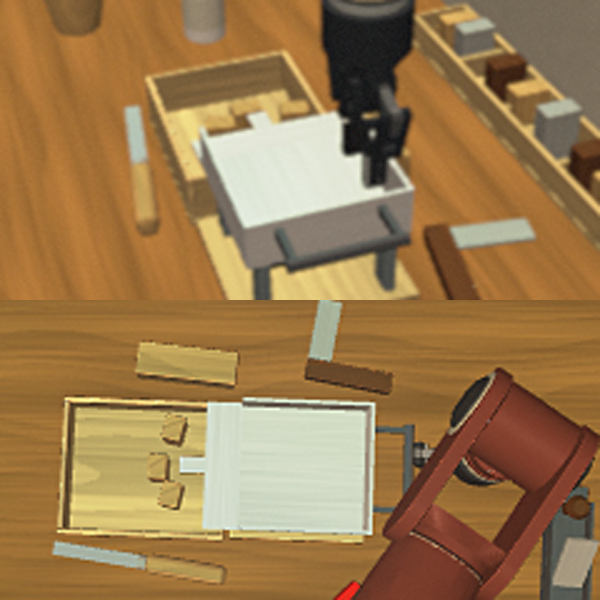

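The tray is level and empty, the gate is down and the three blanks stand in the crate. The bystanders in view haven't moved and the gripper is clear, so I'm handing the job in.

```bash
python3 -c "
from station import job
print(job.finish_job())"
```

```text
the job is handed in; nothing more can be done
None
```

The job is handed in at about 15.4 s: the gate was lowered to its stop with the tray level, all three blanks slid into the crate untouched by the gripper and stand on end there, and the tray is back level on its stand with the gate down.

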